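Open the board holder's spring jaw to the width marker and hold it

ROBOT

A 6-joint arm with a two-finger parallel gripper is mounted at the origin on the work surface. World frame = base frame: x ahead of the robot, y to its left, z up, the work surface at z = 0. Lengths are in mm, angles in rad, forces in N, time in s.
With the tool pointing down it reaches from about 350 to 975 mm from the base axis. Payload 7.1 kg.
Tool frame: the origin (TCP) lies on the front face of the gripper's body, between the roots of the fingers; the fingertips stand 80 mm ahead of it and the grasp point (between the pads) lies 61 mm ahead of it (env.tips_ahead is the distance from the TCP to the fingertips, in mm); z points along the fingers, y is the line along which they close (so a half turn about z gives the same grasp; the last joint's range is limited). The gripper opens to 88 mm and grips with 3 to 60 N. Pads are 20 mm wide; open, the fingers measure 115 mm over their backs; the gripper's body (75 mm by 178 mm) begins 61 mm behind the grasp point.
Start: joints at [1.152, 0.423, 1.63, -0, 1.089, -0.019], TCP at [243.239, 575.708, 302.675] pointing down, gripper open.
Joint ranges: [-3, 3], [-0.9, 2.11], [0.09, 2.58], [-1.31, 4.45], [0.11, 2.69], [-2.54, 2.54]. Speed limits (rad/s): [2.39, 2.39, 3.01, 3.14, 3.14, 3.14].

INTERFACE

Orientations are given as a unit quaternion [x, y, z, w].
In Python, from station import env, set_gripper, viewer, workorder gives the robot as it stands. Calls block until the motion is done:
- env.reach(position, orientation): joint-space move of the TCP to a pose.
- env.move_l(position, rot=None, rate=150, f_stop=None): straight line of the TCP; rot=None keeps the orientation; rate is the mean speed in mm/s. With f_stop (N) it stops when the force on the tool has changed by that much, and returns True; else False.
- env.move_joints(angles): joint-space move.
- set_gripper(opening): finger opening in mm; the grip force is fixed at half the most; returns when the fingers have stopped.
- env.hold(seconds).
- env.ik(position, orientation): joint angles nearest the present ones, or None.
- env.read_state(): the state.
- viewer.camera(name): name is "scene" or "side" or "wrist"; returns the picture (400x640x3 uint8, blue, green, red); there is no depth.
- viewer.camera_params(name): a dict with "fx", "fy", "cx", "cy" (pixels), "pose" (4x4, takes a point from camera to world coordinates); the wrist camera has in their place "tool_from_camera" (4x4, takes a point from camera to tool coordinates, whose origin is the TCP and whose axes are the flange's). Camera axes: x right, y up, looking along -z (the intrinsics and any distortion apply to the point x, -y, -z); pixel columns grow to the right and rows downward; lengths in mm; the calibration is good to about 2 mm. A picture is of the moment at which its call begins: read the wrist's pose just before it. camera_params takes no time and is no camera call.
A pose or a line that the arm cannot do raises env.IKError and nothing moves.
- workorder.sign_off(): hands the job in; it is judged then, once.
The state is a dict: "time_s": time; "qpos": joint angles; "dq": joint speeds; "tau": joint torques, N m; "tool_pos": TCP position; "orientation": TCP orientation; "force": force on the tool from outside, world axes, zero at the start; "wrist_torque": the same for the moment, N m; "width": finger opening in mm; "grip_force": force on a finger pad.
Only numpy, scipy, OpenCV 4.12 (cv2) and the standard library are available. Lean on these libraries where they do the work, as an engineer would, in place of code of your own. Each camera call takes 0.05 s, during which the arm holds its last target. There are 200 camera calls.

TASK

The next circuit board is about to go into the board holder, but a reel of solder has been left standing on the holder's base in front of its spring-loaded jaw. With the jaw still shut, take the reel off and stand it upright on the bench clear of the holder, then pull the jaw out by its knob until its pointer lines up with the index line of the width marker, and keep it held there: finish while still holding the jaw steady against its spring. Leave everything else on the bench where it is.

Things in the scene. Friction and masses are not known exactly. Their poses are not given: they have to be found in the camera images.
- holder: circuit-board holder, fixed. Grey base plate 250 x 180 x 8 mm on the 3 mm mat; two guide rails (12 mm wide, middles at y = +-52 mm, tops 22 mm up), fixed jaw, two spring tubes at its +x end, sliding jaw in the middle, scale bar along +y. Origin: centre of the plate's underside. x runs along the slide: the sliding jaw is pulled towards -x (roughly towards the robot); z up
- jaw (a joint): how far the sliding jaw is pulled out, m: 0 at rest (30 mm from the fixed jaw), 0.070 at the end of its travel, along the holder's -x. A spring pulls it back: 4.6 N at rest, 1.3 N more per 10 mm (about 12 N at 55 mm); it snaps shut when let go
- knob (a point): middle of the grip of the sliding jaw's pull knob, a round black upright knob of 20 mm diameter, grip 15 mm up and down from here, then a 23 mm flange 4 mm high on top. The jaw bar's top lies 21 mm below this point; the bar is 20 mm thick (x), 124 mm long (y). Moves with the jaw; at rest it is 67 mm straight above the holder's origin
- pointer (a point): tip of the steel pointer at the +y end of the sliding jaw; at the same place along the slide as the knob's axis. Moves with the jaw
- marker: the mark: width marker, a black saddle 14 mm wide fixed on the scale bar, white index line along its middle. Origin: on that line, at its end next to the pointer's path; axes parallel to the holder's; it reaches 11 mm above this point and 23 mm to +y. Set 35 to 58 mm from the pointer's rest place, towards the holder's -x
- reel: the reel of solder in the way: upright cylinder 54 mm diameter, 60 mm high, about 0.3 kg, standing on the holder's base plate (8 mm above the base's underside) between the guide rails, in front of the sliding jaw. Origin: centre of its underside; z along its axis. Nothing stands on the 560 x 1160 mm grey bench mat but what is listed here
- circuit_board: finished circuit board lying flat beside the holder, 90 x 50 mm (long along its x), up to 14 mm high; origin: centre of its underside. Leave alone
- solder_sucker: solder sucker, slim pump lying flat, 190 mm long along its x, 20 mm thick; origin: middle of its underside. Leave alone
- cutters: side cutters lying flat, 125 mm long along x (from -90 to +36 mm of the origin), 58 mm wide, 10 mm thick; origin on its underside, near the pivot. Leave alone
- screwdriver: screwdriver lying on the mat, 170 mm long along its x, about 25 mm thick; origin: near its middle. Leave alone
- flux_jar: flux jar, upright, 44 mm diameter, 45 mm high; origin: centre of its underside. Leave alone
- spare_reel: second, wider and lower reel of solder standing on the mat away from the holder, 66 mm diameter, 36 mm high. Leave alone
- tip_cleaner: round tin with brass wool, 68 mm diameter, 40 mm high. Leave alone

How it is judged (in metres and radians):
On the way, in this order (a step that is already met when the one before it is completed fails the run):
1. the reel stands upright on the bench or mat, off the holder, let go and at rest, with the jaw still shut (height (world z) of reel between -0.003 and 0.007 m and angle between reel's own z axis and vertical below 0.1 rad and linear speed of reel below 0.02 m/s and contact force between the fingers and reel below 0.05 N and contact force between reel and holder below 0.05 N and value of joint jaw below 0.006 m), for 0.2 s.
2. the robot holds the jaw steady with its pointer within 4 mm of the marker's index line (x of pointer in the frame of marker between -0.004 and 0.004 m and velocity of joint jaw between -0.01 and 0.01 m/s and contact force between the fingers and jaw above 2 N), for 0.5 s.
At the end, for the whole second after the job is handed in: The robot holds the jaw (at least 2 N between fingers and jaw) still, its pointer within 4 mm of the marker's index line along the slide, and the reel stands upright (within 0.1 rad) and at rest on the bench or mat, off the holder and untouched (all of step 2 and height (world z) of reel between -0.003 and 0.007 m and angle between reel's own z axis and vertical below 0.1 rad and linear speed of reel below 0.02 m/s and contact force between the fingers and reel below 0.05 N and contact force between reel and holder below 0.05 N); the arm keeps its last pose, push and grip.
It fails at once if the reel is tipped over (angle between reel's own z axis and vertical above 0.6 rad).
It fails at once if anything else on the bench is moved more than 25 mm (distance of any of circuit_board, solder_sucker, cutters, screwdriver, flux_jar, spare_reel, tip_cleaner from where it was at the start of the episode above 0.025 m).
It also fails if it takes over 51 s, if anything falls off the work surface, if the arm or the gripper's body presses on something with over 40 N, if the wrist force passes 120 N, or if a joint passes its speed limit or range.

## Working session

There is one attempt and no reset: what is moved stays moved. The work goes in short steps, each a Python script; the robot and the scene stay as the last script left them, time stands still between calls to the robot, and variables do not carry over. Pictures are saved under pics/ and viewed, at most 10 in all, crops included, and the job is handed in when it is done.

```bash
mkdir -p pics; ls; python3 - <<'E'
from station import env, viewer
import cv2, numpy as np
for n in ["scene","side","wrist"]:
    p=viewer.camera_params(n); print(n,{k:(np.round(v,3).tolist()) for k,v in p.items() if not isinstance(v,str)})
    s=env.read_state()
    im=viewer.camera(n); cv2.imwrite(f"pics/a_{n}.png",im)
print(s)
E
```

```text
pics
scene {'fx': 482.489, 'fy': 482.489, 'cx': 320.506, 'cy': 199.863, 'pose': [[-0.749, -0.528, 0.4, 1167.263], [0.662, -0.605, 0.443, 618.736], [0.008, 0.597, 0.802, 1218.865], [0.0, 0.0, 0.0, 1.0]]}
side {'fx': 365.852, 'fy': 365.852, 'cx': 322.217, 'cy': 202.492, 'pose': [[0.874, 0.375, -0.31, 239.759], [-0.486, 0.684, -0.543, -667.288], [0.009, 0.625, 0.78, 1005.373], [0.0, 0.0, 0.0, 1.0]]}
wrist {'fx': 329.591, 'fy': 329.591, 'cx': 314.224, 'cy': 198.443, 'tool_from_camera': [[0.001, 0.955, 0.297, 82.717], [1.0, -0.001, 0.0, -0.703], [0.0, 0.297, -0.955, -81.598], [0.0, 0.0, 0.0, 1.0]]}
{'time_s': 0.1, 'qpos': array([ 1.15200117e+00,  4.23740126e-01,  1.63058967e+00,  2.14769066e-05,
        1.08858171e+00, -1.90207719e-02]), 'dq': array([-5.61310940e-04, -8.73294172e-04, -4.02045198e-03, -6.60775821e-05,
       -9.73434180e-04, -3.51699129e-04]), 'tau': array([ 3.31814908e-04, -5.45621502e+01, -2.74325931e+01,  6.46356982e-02,
        1.88657135e-02, -1.97331764e-05]), 'tool_pos': array([243.08679053, 575.37864409, 302.00391705]), 'orientation': array([ 1.98563613e-01,  9.80087780e-01, -6.41622121e-04, -1.52486816e-04]), 'force': array([-0.49713904,  0.01133493,  0.50813356]), 'wrist_torque': array([-0.02021384, -0.01307568,  0.04632645]), 'grip_force': 0.0, 'width': 87.76048855124822}
```

View pics/a_scene.png

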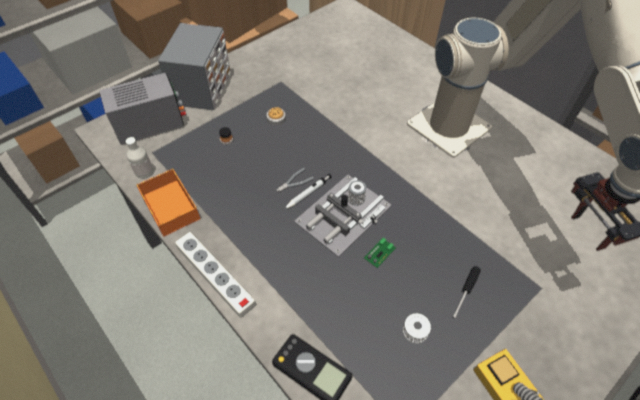

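View pics/a_side.png

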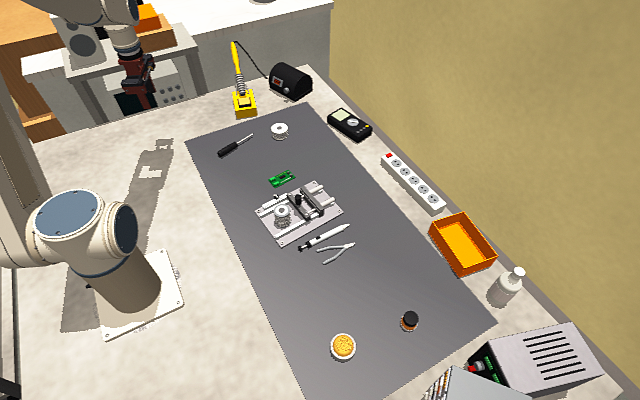

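Scene view: the holder is around (345,213), the reel at (357,188) and the board at (380,250). Side view: the plate corners are at about (255,210), (318,180), (345,213) and (283,247), and the reel top is at (283,208). I'll get a rough pose from these, then look from above with the wrist camera.

```bash
cat > h.py <<'E'
from station import env, set_gripper, viewer, workorder
import cv2, numpy as np
from scipy.spatial.transform import Rotation as R
def cam(n,s=None):
    p=viewer.camera_params(n)
    if n=="wrist":
        T=np.eye(4);T[:3,:3]=R.from_quat(s["orientation"]).as_matrix();T[:3,3]=s["tool_pos"]
        return p,T@np.array(p["tool_from_camera"])
    return p,np.array(p["pose"])
def ray(c,uv):
    p,T=c; K=np.array([[p["fx"],0,p["cx"]],[0,p["fy"],p["cy"]],[0,0,1]])
    d=p.get("dist",p.get("distortion"))
    q=cv2.undistortPoints(np.array([[uv]],float),K,None if d is None else np.array(d,float))[0,0]
    return T[:3,3],T[:3,:3]@np.array([q[0],-q[1],-1])
def plane(c,uv,z):
    o,d=ray(c,uv); return o+d*(z-o[2])/d[2]
def proj(c,P):
    p,T=c; q=T[:3,:3].T@(np.array(P)-T[:3,3]); return p["cx"]-p["fx"]*q[0]/q[2],p["cy"]+p["fy"]*q[1]/q[2]
def down(a):  # tool down, tool x axis at yaw a, closing axis y at yaw a-90deg
    return R.from_matrix(np.array([[np.cos(a),np.sin(a),0],[np.sin(a),-np.cos(a),0],[0,0,-1.]])).as_quat()
E
python3 - <<'E'
from h import *
print([list(viewer.camera_params(n)) for n in("scene","wrist")])
c=cam("side")
for uv in [(255,210),(318,180),(345,213),(283,247)]: print(uv,plane(c,uv,11).round())
for n,uv,z in [("side",(283,208),71),("side",(285,228),12),("side",(343,347),40),("side",(410,322),40),("side",(280,130),36),("side",(282,178),10),("side",(325,237),20),("side",(336,252),5),("side",(235,146),20)]: print(uv,plane(cam(n),uv,z).round())
c=cam("scene")
for uv in [(347,178),(391,203),(343,252),(294,229)]: print(uv,plane(c,uv,11).round())
print(plane(c,(358,186),71).round())
s=env.read_state();print(R.from_quat(s["orientation"]).as_matrix().round(2))
E
```

```text
[['fx', 'fy', 'cx', 'cy', 'pose'], ['fx', 'fy', 'cx', 'cy', 'tool_from_camera']]
(255, 210) [417. 107.  11.]
(318, 180) [672. 125.  11.]
(345, 213) [680. -52.  11.]
(283, 247) [438. -73.  11.]
(283, 208) [489.  24.  71.]
(285, 228) [474. -11.  12.]
(343, 347) [ 439. -437.   40.]
(410, 322) [ 630. -468.   40.]
(280, 130) [658. 416.  36.]
(282, 178) [561. 198.  10.]
(325, 237) [ 570. -110.   20.]
(336, 252) [ 578. -167.    5.]
(235, 146) [469. 432.  20.]
(347, 178) [443. -58.  11.]
(391, 203) [409. 105.  11.]
(343, 252) [641. 135.  11.]
(294, 229) [697. -19.  11.]
[475.  21.  71.]
[[-0.92  0.39 -0.  ]
 [ 0.39  0.92 -0.  ]
 [ 0.   -0.   -1.  ]]
```

```bash
python3 - <<'E'
from h import *
env.reach([510,27,290],down(np.pi))
s=env.read_state(); im=viewer.camera("wrist"); cv2.imwrite("pics/b.png",im); np.save("b.npy",np.r_[s["tool_pos"],s["orientation"]])
print(s["time_s"],s["tool_pos"],s["qpos"])
cv2.imwrite("pics/b2.png",cv2.resize(im,None,fx=1.25,fy=1.25,interpolation=cv2.INTER_CUBIC))
E
```

```text
2.3333 [510.08457538  27.57021893 290.03446338] [ 3.06471463e-02  2.72666701e-01  1.89046985e+00  1.42161262e-04
  9.78349028e-01 -1.54091289e+00]
```

View pics/b2.png

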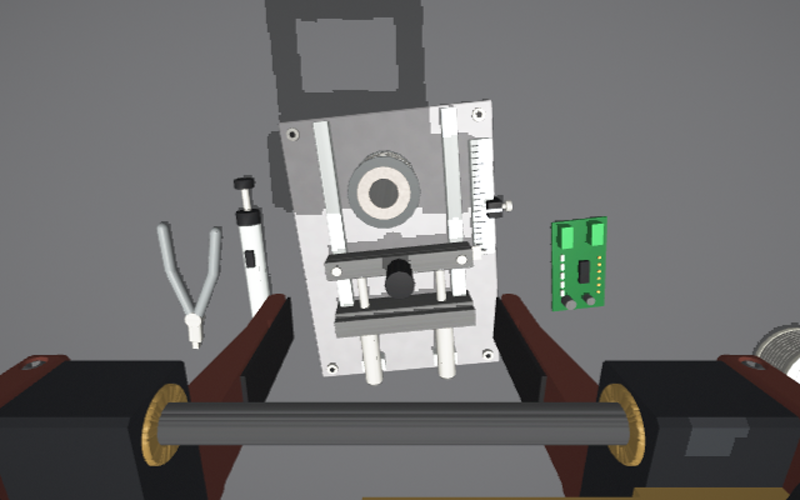

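The wrist view shows the holder with -x up: plate corners (280,122), (492,100), (498,360) and (323,376) in the 1.25x picture. The reel top is centred at about (384,190), the knob at (399,272), the marker at (497,207) and the pointer near (480,252). The board is 55 mm or more off to +y and the sucker is off to -y.

```bash
python3 - <<'E'
from h import *
b=np.load("b.npy"); s=dict(tool_pos=b[:3],orientation=b[3:]); c=cam("wrist",s)
P=[plane(c,(u/1.25,v/1.25),11)[:2] for u,v in [(280,122),(492,100),(498,360),(323,376)]]
P=np.array(P);print(P.round(1), P.mean(0))
L=np.array([[-125,-90],[-125,90],[125,90],[125,-90]])
A,B=P-P.mean(0),L; yaw=np.arctan2((B[:,0]*A[:,1]-B[:,1]*A[:,0]).sum(),(A*B).sum()); print("yaw",yaw)
H=P.mean(0);Rm=np.array([[np.cos(yaw),-np.sin(yaw)],[np.sin(yaw),np.cos(yaw)]])
print((P-H)@Rm)
hl=lambda p:(np.array(p[:2])-H)@Rm
print("reel",plane(c,(384/1.25,190/1.25),71),hl(plane(c,(384/1.25,190/1.25),71)))
print("knobtop",plane(c,(399/1.25,270/1.25),3+67+19),hl(plane(c,(399/1.25,270/1.25),89)))
kt=np.r_[H,89];print("pred knob top px",np.array(proj(c,kt))*1.25)
for z in (25,35): print("marker",hl(plane(c,(490/1.25,207/1.25),z)))
im=cv2.imread("pics/b.png"); cr=im[70:310,200:480]; cv2.imwrite("pics/b3.png",cv2.resize(im[140:225,340:425],None,fx=7,fy=7,interpolation=cv2.INTER_CUBIC))
E
```

```text
[[428.9 -67.3]
 [411.4 108.9]
 [656.6 132.7]
 [675.4 -43.4]] [543.05967011  32.71113296]
yaw 0.09882825250753832
[[-123.44660299  -88.27976282]
 [-123.53583421   88.78224204]
 [ 122.83794641   88.31989804]
 [ 124.14449079  -88.82237725]]
reel [476.14349326  20.7065904   71.        ] [-67.77411446  -5.34351708]
knobtop [531.83108711  31.74437585  89.        ] [-11.26918016   0.14585593]
pred knob top px [400.22230604 284.27656884]
marker [-37.07726878  81.59732634]
marker [-39.35204036  79.41091546]
```

View pics/b3.png

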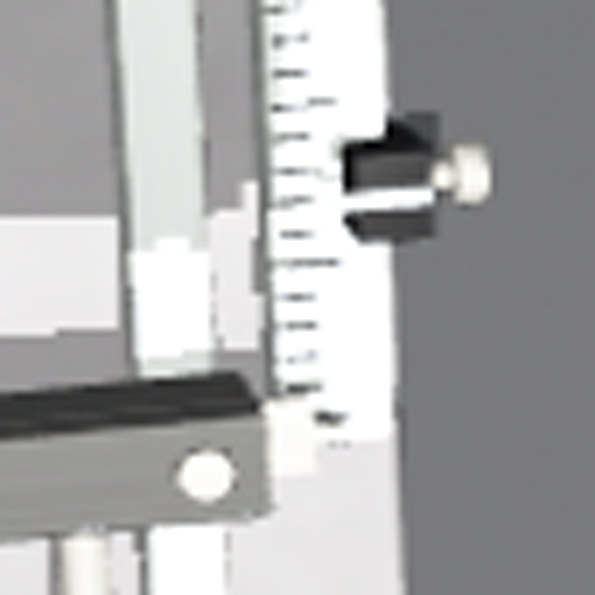

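The white index line in the crop runs at (345..435, ~200), which is full-picture (389,169). The pointer is the pale tip at crop (~318,437), and the bar top's middle at its end is at crop y ≈ 460. Next I'll refine the reel centre and pull distance, check the placing spot, and move the reel.

```bash
python3 - <<'E'
from h import *
b=np.load("b.npy"); s=dict(tool_pos=b[:3],orientation=b[3:]); c=cam("wrist",s)
for uv,z in [((163,225),5),((243,180),15),((552,222),5),((383.5,192),71)]: print(uv,plane(c,np.array(uv)/1.25,z).round(1))
print("mat edge",[plane(cam("side"),uv,3).round() for uv in [(185,145),(245,280),(300,398)]])
H=np.array([543.06,32.71]);yaw=.0988;u=np.array([np.cos(yaw),np.sin(yaw)])
for z in (25,30,35,40):
  q=lambda x,y:(plane(c,(340+x/7,140+y/7),z)[:2]-H)@u
  print(z,"line",q(345,203),"pointer",q(318,438),"diff",q(345,203)-q(318,438))
q=down(np.pi+yaw); p=plane(c,np.array((383.5,192))/1.25,71)[:2]
env.reach([*p,200],q)
s=env.read_state(); im=viewer.camera("wrist"); cv2.imwrite("pics/c.png",im); np.save("c.npy",np.r_[s["tool_pos"],s["orientation"]])
env.move_l([*p,114],rate=100)
print(env.read_state()["force"]); set_gripper(40); s=env.read_state(); print(s["width"],s["grip_force"],s["force"],s["time_s"])
E
```

```text
(163, 225) [ 519.3 -183.3    5. ]
(243, 180) [ 476.8 -102.    15. ]
(552, 222) [516.1 172.7   5. ]
(383.5, 192) [477.6  20.3  71. ]
mat edge [array([300., 551.,   3.]), array([ 290., -118.,    3.]), array([ 291., -481.,    3.])]
25 line -33.65452579384862 pointer 3.8234707358756737 diff -37.477996529724294
30 line -34.84128946912886 pointer 2.0960943192663994 diff -36.93738378839526
35 line -36.028053144409036 pointer 0.3687179026571248 diff -36.39677104706616
40 line -37.21481681968927 pointer -1.3586585139520395 diff -35.85615830573723
[ 0.77128202 -0.99234794  0.28733514]
53.29564889446129 30.00043272972107 [-1.07068687  0.60873907  3.31551288] 4.5333
```

```bash
python3 - <<'E'
from h import *
s=env.read_state(); p=s["tool_pos"]; q=down(np.pi+.0988)
env.move_l([p[0],p[1],220],rate=100); s=env.read_state(); print(s["force"],s["width"])
env.move_l([420,230,220],q,rate=150)
env.move_l([420,230,118],rate=100)
print(env.move_l([420,230,101],rate=20,f_stop=5)); s=env.read_state(); print(s["tool_pos"],s["force"])
set_gripper(80); env.hold(.3)
p=s["tool_pos"]; env.move_l([p[0],p[1],230],rate=120); env.hold(.3)
s=env.read_state(); im=viewer.camera("wrist"); side=viewer.camera("side"); cv2.imwrite("pics/d.png",np.vstack([im[:,:],cv2.resize(side[100:300,180:500],(640,400))])[::1,:][:, :]); np.save("d.npy",np.r_[s["tool_pos"],s["orientation"]])
cv2.imwrite("pics/d.png",cv2.resize(cv2.imread("pics/d.png"),(480,600))); print(s["time_s"])
E
```

```text
[-0.87256075  0.08336042 -2.58282974] 53.827396693736716
True
[420.00807696 229.9890884  105.84693571] [ 0.32525002 -1.05830261  4.33397074]
11.5167
```

View pics/d.png

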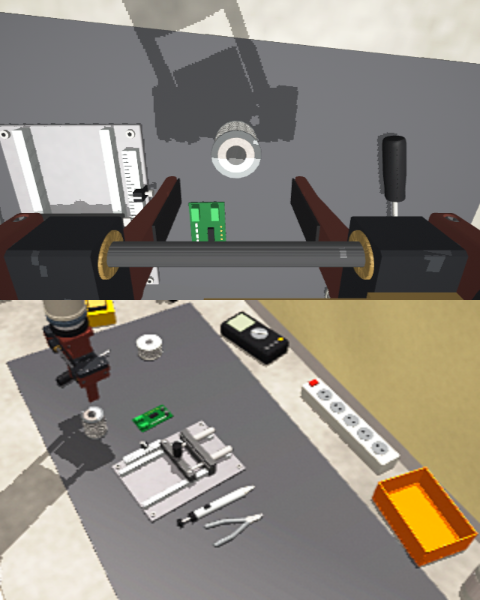

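The reel stands upright on the mat (wrist picture (236,150) top half), clear of the board and holder. The holder is empty in front of the jaw. Next I'll grip the knob and pull.

```bash
python3 - <<'E'
from h import *
H=np.array([543.06,32.71]);yaw=.0988;u=np.array([np.cos(yaw),np.sin(yaw)]); q=down(np.pi+yaw)
env.reach([*H,240],q); s=env.read_state(); im=viewer.camera("wrist"); np.save("e0.npy",np.r_[s["tool_pos"],s["orientation"]]); cv2.imwrite("pics/e0.png",im)
set_gripper(60)
env.move_l([*H,136],rate=80,f_stop=15); set_gripper(5); s=env.read_state(); print(s["width"],s["grip_force"],s["force"],s["tool_pos"])
env.move_l([*(H-u*34),136],rate=25); env.hold(.3)
s=env.read_state(); print(s["width"],s["force"],s["force"][:2]@u,(s["tool_pos"][:2]-H)@u,s["tool_pos"],s["time_s"])
im=viewer.camera("wrist"); np.save("e.npy",np.r_[s["tool_pos"],s["orientation"]]); cv2.imwrite("pics/e.png",im)
c=cam("wrist",s); v=np.array([-u[1],u[0]])
m=np.array(proj(c,[*(H-u*36+v*75),33])); print(m)
x,y=(m-[60,50]).astype(int); x=max(x,0);y=max(y,0)
print(x,y); cv2.imwrite("pics/e1.png",np.vstack([cv2.resize(im,(640,400))[:0],cv2.resize(im[y:y+100,x:x+130],None,fx=6,fy=6,interpolation=cv2.INTER_CUBIC)]))
E
```

```text
21.31226572607822 30.0001260638237 [-0.36983558 -4.56046514  1.16041066] [543.11445667  32.32472875 136.05918988]
21.270814708412274 [ 9.08199783 -5.8998984  -9.52587137] 8.45574510168594 -31.511786974960717 [511.74754626  29.14107631 136.14670868] 17.0917
[439.54452376 230.82909772]
379 180Traceback (most recent call last):
  File "<stdin>", line 12, in <module>
    return _nx.concatenate(arrs, 0, dtype=dtype, casting=casting)
           ~~~~~~~~~~~~~~~^^^^^^^^^^^^^^^^^^^^^^^^^^^^^^^^^^^^^^^
ValueError: all the input array dimensions except for the concatenation axis must match exactly, but along dimension 1, the array at index 0 has size 640 and the array at index 1 has size 780
```

```bash
python3 - <<'E'
import cv2
im=cv2.imread("pics/e.png"); cv2.imwrite("pics/e1.png",cv2.resize(im[180:280,379:509],None,fx=6,fy=6,interpolation=cv2.INTER_CUBIC))
E
```

```text
(no output)
```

View pics/e1.png

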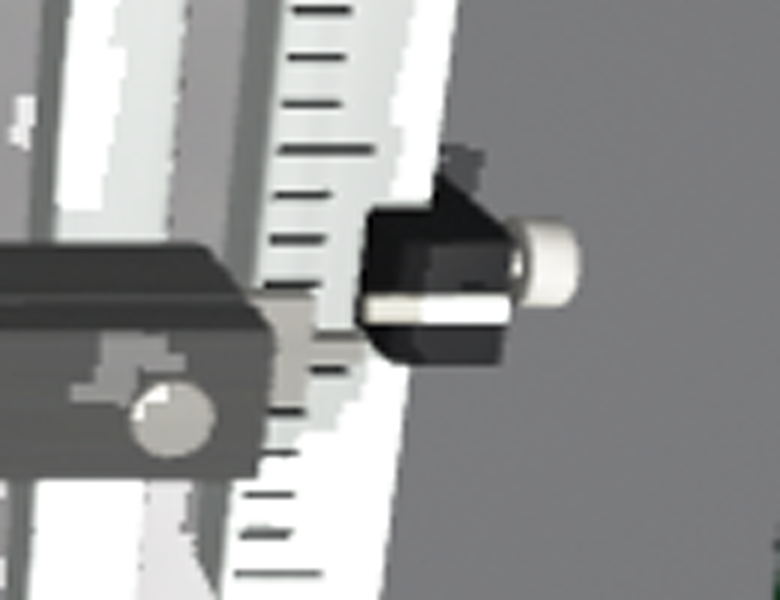

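The crop shows the knob held. The pointer tip is at crop (365,347) and the near end of the white index line is at (362,308), so it needs a few mm more.

```bash
python3 - <<'E'
from h import *
H=np.array([543.06,32.71]);yaw=.0988;u=np.array([np.cos(yaw),np.sin(yaw)])
e=np.load("e.npy"); c=cam("wrist",dict(tool_pos=e[:3],orientation=e[3:]))
for z in (25,32,40):
    d=(plane(c,(379+365/6,180+347/6),z)-plane(c,(379+362/6,180+308/6),z))[:2]@u; print(z,d)
d=(plane(c,(379+365/6,180+347/6),32)-plane(c,(379+362/6,180+308/6),32))[:2]@u
goal=(e[:2]-H)@u-d
cmd=-34-d*1.06
env.move_l([*(H+u*cmd),136],rate=15); env.hold(.4)
s=env.read_state(); print(goal,(s["tool_pos"][:2]-H)@u,s["width"],s["force"][:2]@u,s["time_s"])
im=viewer.camera("wrist"); np.save("f.npy",np.r_[s["tool_pos"],s["orientation"]]); cv2.imwrite("pics/f.png",im)
cv2.imwrite("pics/f1.png",cv2.resize(im[180:280,379:509],None,fx=6,fy=6,interpolation=cv2.INTER_CUBIC))
E
```

```text
25 4.478005693525325
32 4.314982259718453
40 4.12866976393901
-35.82676923467917 -35.95219065002957 21.5305452058699 9.021432725731636 18.0
```

View pics/f1.png

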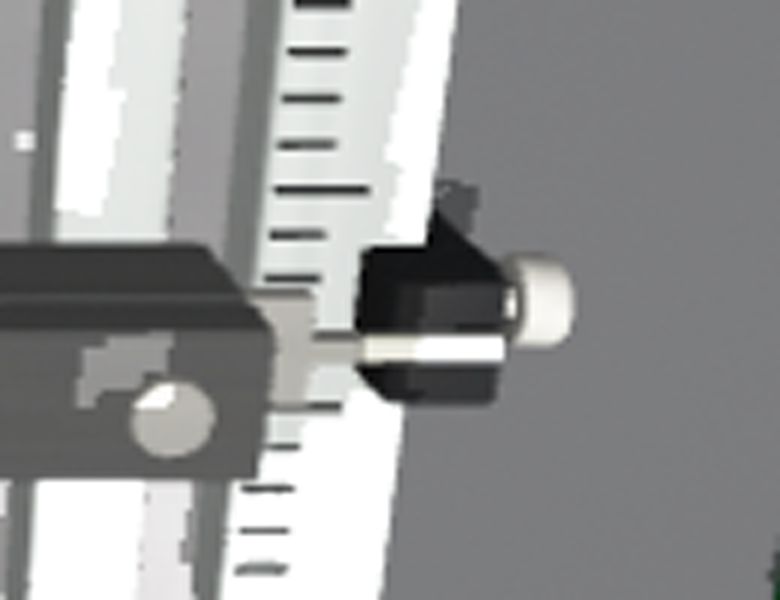

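The pointer (rows 335-362 at column 340) now runs straight into the white index line (row ~348). I'll hold, check for drift and hand in.

```bash
python3 - <<'E'
from h import *
env.hold(1.0); s=env.read_state(); im=viewer.camera("wrist")
f=cv2.imread("pics/f.png"); print(s["tool_pos"]-np.load("f.npy")[:3],cv2.absdiff(im,f)[180:280,379:509].mean(),s["grip_force"],s["time_s"])
print(workorder.sign_off())
E
```

```text
[0.00198675 0.00982901 0.00937284] 0.2980769230769231 29.998660683631897 19.05
the job is handed in; nothing more can be done
None
```

The job is handed in (the sign-off gave no verdict): the reel stands upright on the mat clear of the holder, and the gripper holds the jaw steady, with no measurable drift over a 1 s hold and its pointer on the marker's index line in the last wrist picture.

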